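# Right the hook stand and hang the small bin on it

## Robot

A 6-joint arm with a two-finger parallel gripper is mounted at the origin on the work surface; the furniture and walls round the work are solid. World frame = base frame: x ahead of the robot, y to its left, z up, the work surface at z = 0. Lengths are in mm, angles in rad, forces in N, time in s.
With the tool pointing down it reaches from about 350 to 975 mm from the base axis. Payload 7.1 kg.
Tool frame: the origin (TCP) lies midway between the tips of the shut fingers; the grasp point (between the pads) lies 19 mm behind it; z points along the fingers, y is the line along which they close (so a half turn about z gives the same grasp; the last joint's range is limited). The gripper opens to 88 mm and grips with 3 to 60 N. Pads are 20 mm wide; open, the fingers measure 115 mm over their backs; the gripper's body (75 mm by 178 mm) begins 61 mm behind the grasp point.
Start: joints at [-1.177, 0.423, 1.63, -0, 1.089, -0.019], TCP at [250.75, -572.476, 222.675] pointing down, gripper open.
Joint ranges: [-3, 3], [-0.9, 2.11], [0.09, 2.58], [-1.31, 4.45], [0.11, 2.69], [-2.54, 2.54]. Speed limits (rad/s): [2.39, 2.39, 3.01, 3.14, 3.14, 3.14].

## Interface

Orientations are given as a rotation vector (axis times angle).
In Python, from workcell import ctrl gives the robot as it stands.
- The arm moves only by the shell command python3 -m pendant 'ROWS'. ROWS is a JSON object of lists of equal length, an entry for each row: "grip": the opening, from -1 (shut) to 1 (fully open); "linear": the shift along the tool's x, y, z in mm, a list of three; "angular": the turn, a rotation vector about the tool's x, y, z in rad, a list of three. In form: {"grip": [grip, ...], "linear": [[tx, ty, tz], ...], "angular": [[ax, ay, az], ...]}. A call has 1 to 12 rows; each row shifts and turns the commanded pose from where the row before left it, along the tool's axes as they then stand; what a row does not reach is not made up. A row lasts 1/12 s, in which the tool goes at most 41.7 mm and 7.16 degrees, less where a joint would pass 70% of its speed; a pose out of reach is approached as far as the arm can. A call with a gripper value outside its range is refused whole. The fingers move at their own pace and stop on an object; the grip force is fixed at half the most. Time passes only in rows, so rows that do not move let the fingers close. It gives the time, the measured TCP pose, the force, the opening and the grip force at its end, in the units of the state.
- ctrl.get_obs(): the state, without advancing time (a new reading comes with each control period).
- ctrl.get_image(name): name is "scene" or "top"; returns the picture (420x560x3 uint8, red, green, blue); there is no depth.
- ctrl.camera_params(name): a dict with "vfov" (degrees; the focal length in pixels is half the picture's height over the tangent of half this angle, whatever the lens; pixels are square), "cx", "cy" (the principal point, pixels), "R" (3x3) and "t" (3): a world point X has camera coordinates R X + t. Camera axes: x right, y down, z forward; pixel columns grow to the right and rows downward; lengths in mm; the calibration is good to about 2 mm. A picture is of the moment at which its call begins. camera_params takes no time and is no camera call.
- ctrl.close_job(): hands the job in; it is judged then, once.
The state is a dict: "t": time; "qpos": joint angles; "qvel": joint speeds; "joint_torque": joint torques, N m; "ee_pos": TCP position; "orientation": TCP orientation; "ft_force": force on the tool from outside, world axes, zero at the start; "moment": the same for the moment, N m; "width": finger opening in mm; "grasp_force": force on a finger pad.
Only numpy, scipy, OpenCV 4.12 (cv2) and the standard library are available. Lean on these libraries where they do the work, as an engineer would, in place of code of your own. Each camera call takes 0.05 s, during which the arm holds its last target. There are 200 camera calls.

## Task

The hook stand on the packing bench has been knocked over. Stand it upright on its foot and let go of it, then hang the blue bin by the middle of its wire handle on the stand's hook, so that it hangs freely and nearly level. Leave the other things on the bench where they are.

Things in the scene. Friction and masses are not known exactly. Their poses are not given: they have to be found in the camera images.
- stand: Loose hook stand, 0.8 kg, mostly in its foot: dark plate 160 (x) x 110 (y) x 12 mm. Origin: centre of the foot's underside; z points up the post (14 mm thick, at x=+60, y=0 mm), which ends in a red ball. At the start it lies on its -y side: the foot stands on edge, one long edge of it and the ball on the table; the post slopes down to the ball by 0.2 rad, the hook lies level.
- seat (a point): Where the handle's wire has to lie: top of the lowest part of the hook, at (-28, 0, 170) mm in the stand's frame, axes as the stand's. The hook is a 10 mm steel wire that leaves the post at z=178 mm, reaches over the foot in the stand's -x direction and is lowest at x=-20 to -40 mm; it is open above.
- hook_end (a point): Centre of the red 14 mm tip of the hook's upturned end, at (-60, 0, 181) mm in the stand's frame; its top is at z=188 mm. The handle's wire must pass over it while the bin's rim passes under the hook.
- knob (a point): Centre of the stand's red ball, 32 mm diameter, a good place to grip; at (60, 0, 205) mm in the stand's frame.
- bin: Loose open blue plastic bin, 0.22 kg, 96 (x) x 156 (y) x 45 mm high, upright on the table, with a fixed handle of 8 mm steel wire standing over it: legs at y=-72 and +72 mm, straight top along y from -59 to +59 mm at x=0, z=105 mm (wire centre). Origin: centre of the bin's underside, z up.
- handle (a point): Middle of the handle's top, on the wire's centre line, (0, 0, 105) mm in the bin's frame. The hook belongs under this point.
- parcel: Brown cardboard parcel 70 x 102 x 57 mm lying on the table, bystander; origin at the centre of its underside.
- tape: Roll of brown parcel tape, 110 mm diameter, 48 mm high, lying flat, bystander; origin at the centre of its underside.
- stamp: Red and black office stamp 40 x 71 x 78 mm, standing on the table, bystander; origin at the centre of its underside.
- carton_stk: Upper brown carton (183 x 217 x 128 mm) of a fixed stack of two on the right; origin at the centre of its underside, 170 mm over the table. A white mailer bag, as hard as the rest, lies on it and sticks out up to 40 mm over its sides, its top about 350 mm over the table: rise above it before passing.

How it is judged:
By the outcome, as a careful person would: the job done as asked, in the order asked, and still so for the second after the job is handed in, with the robot touching nothing.
It also fails if it takes over 66 s, if anything falls off the work surface, if the arm or the gripper's body presses on something with over 40 N, if the wrist force passes 120 N, or if a joint passes its speed limit or range.

## Working session

There is one attempt and no reset: what is moved stays moved. The work goes in short steps, Python scripts to look and compute and a shell command to move; the robot and the scene stay as the last step left them, time stands still between calls to the robot, and variables do not carry over. Pictures are saved under pics/ and viewed, at most 10 in all, crops included, and the job is handed in when it is done.

```bash
ls; mkdir -p pics
python3 - <<'E'
from workcell import ctrl
import cv2,numpy as np
for n in("scene","top"):
    im=ctrl.get_image(n); cv2.imwrite(f"pics/{n}0.png",im[:,:,::-1]); p=ctrl.camera_params(n)
    print(n,p)
o=ctrl.get_obs();print(o['ee_pos'],o['orientation'],o['t'],o['ft_force'],o['width'])
E
```

```text
pics
scene {'vfov': 55.5558377603289, 'cx': 277.0519351561356, 'cy': 210.25282626776647, 'R': array([[-0.76692119, -0.64174077,  0.00081799],
       [-0.37441585,  0.44641492, -0.81272781],
       [ 0.52119541, -0.62360445, -0.58264298]]), 't': array([421.34915934, 389.151107  , 867.8389524 ])}
top {'vfov': 43.63297604302571, 'cx': 282.5602731208452, 'cy': 209.3579722270345, 'R': array([[ 0.02145769, -0.99955869,  0.02054254],
       [-0.98901252, -0.0242284 , -0.14583284],
       [ 0.14626619, -0.01718759, -0.98909594]]), 't': array([-115.65834937,  611.84977887, 1372.21505301])}
[ 250.56508972 -572.00603858  221.98093973] [-3.07356824e+00 -6.43534460e-01  4.31161663e-04] 0.1 [0.36006102 0.71648356 1.06253342] 87.92733948391441
```

View pics/scene0.png

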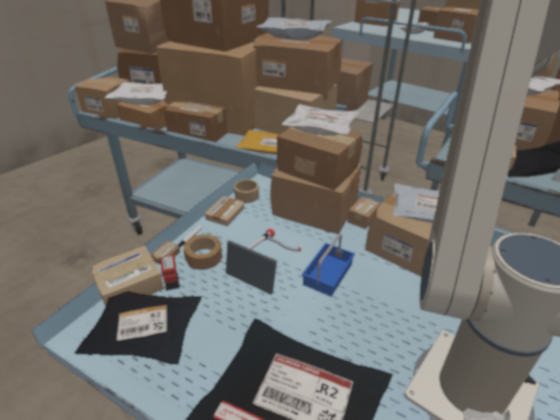

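View pics/top0.png

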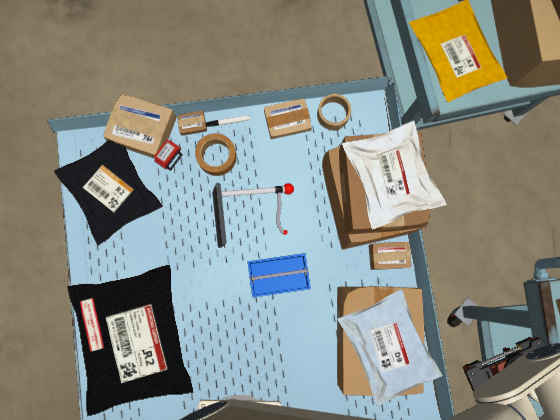

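The scene view shows the foot on edge at about (250,268), the ball at (270,233), the hook tip at (298,249) and the bin at (329,270). In the top view the foot is a line at column 220, rows 185–245, with the ball at (288,188), the hook tip at (284,232) and the bin at (280,275), its handle running left to right. The tape is at (216,155).

```bash
cat > h.py <<'E'
import numpy as np,cv2
from workcell import ctrl
from scipy.spatial.transform import Rotation as Ro
P={n:ctrl.camera_params(n) for n in("scene","top")}
def ray(n,uv):
    p=P[n];f=210/np.tan(np.radians(p['vfov']/2))
    d=p['R'].T@np.array([(uv[0]-p['cx'])/f,(uv[1]-p['cy'])/f,1.]);return -p['R'].T@p['t'],d/np.linalg.norm(d)
def plane(n,uv,z):
    c,d=ray(n,uv);return c+d*(z-c[2])/d[2]
def tri(a,b):
    (c1,d1),(c2,d2)=ray("scene",a),ray("top",b)
    s=np.linalg.lstsq(np.c_[d1,-d2],c2-c1,rcond=None)[0]
    x,y=c1+s[0]*d1,c2+s[1]*d2;return (x+y)/2,np.linalg.norm(x-y)
def proj(n,X):
    p=P[n];f=210/np.tan(np.radians(p['vfov']/2));c=p['R']@np.array(X,float)+p['t'];return c[:2]/c[2]*f+[p['cx'],p['cy']]
def blobs(m,mn=6):
    k,l,s,c=cv2.connectedComponentsWithStats(m.astype(np.uint8));return [(int(s[i,4]),c[i].round(1).tolist()) for i in range(1,k) if s[i,4]>=mn]
def red(im):
    h=cv2.cvtColor(im,cv2.COLOR_RGB2HSV);return ((h[...,0]<6)|(h[...,0]>172))&(h[...,1]>170)&(h[...,2]>90)
def blue(im):
    h=cv2.cvtColor(im,cv2.COLOR_RGB2HSV);return (h[...,0]>104)&(h[...,0]<125)&(h[...,1]>150)
E
python3 - <<'E'
from h import *
ims={n:ctrl.get_image(n) for n in P}
for n,im in ims.items():
    print(n,blobs(red(im)))
    m=blue(im).astype(np.uint8);c=max(cv2.findContours(m,0,1)[0],key=cv2.contourArea);print('blue',cv2.contourArea(c),cv2.minAreaRect(c))
a=cv2.resize(ims["scene"][215:300,215:360],None,fx=5,fy=5,interpolation=2)[:, :725]
b=cv2.resize(ims["top"][120:310,190:325],None,fx=4,fy=3.1,interpolation=2)
cv2.imwrite("pics/a1.png",a[:,:,::-1]);
b=cv2.resize(ims["top"][125:305,150:330],None,fx=3.3,fy=3.3,interpolation=2);cv2.imwrite("pics/b1.png",b[:,:,::-1])
o=ctrl.get_obs();print(Ro.from_rotvec(o['orientation']).as_matrix().round(3))
E
```

```text
scene []
blue 598.0 ((333.8000183105469, 266.9000244140625), (23.702320098876953, 39.35479736328125), 26.56505012512207)
top [(27, [475.6, 60.6]), (197, [166.5, 154.4]), (43, [405.2, 181.9]), (75, [288.4, 188.3]), (11, [284.9, 231.6]), (18, [80.9, 307.6]), (23, [95.9, 314.5]), (46, [86.3, 332.9]), (16, [100.1, 333.4]), (122, [159.3, 355.4]), (38, [404.9, 355.1])]
blue 890.5 ((279.8309326171875, 284.3636779785156), (16.915040969848633, 58.43016815185547), 82.03038787841797)
[[ 0.916  0.401 -0.   ]
 [ 0.401 -0.916  0.001]
 [-0.    -0.001 -1.   ]]
```

View pics/a1.png

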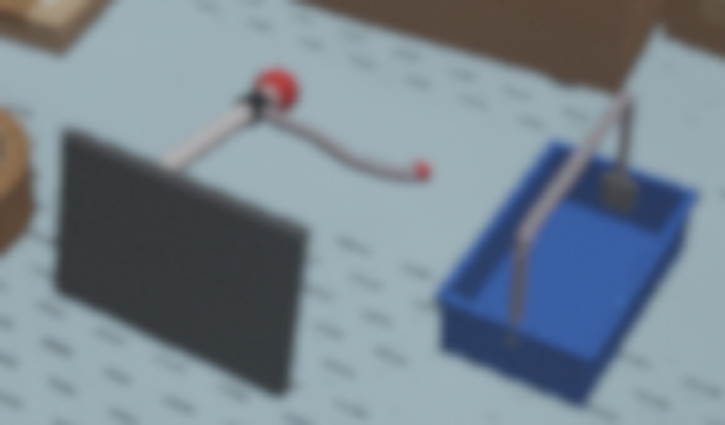

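View pics/b1.png

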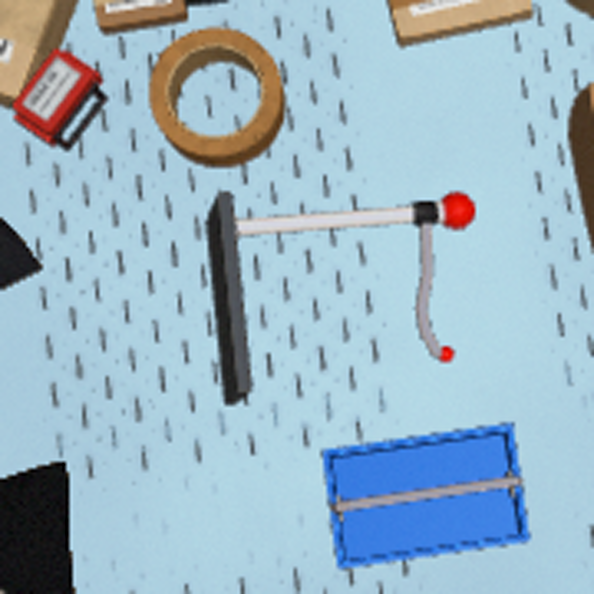

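The scene crop shows the ball at (270.2,233), the hook tip at (299.2,249.2) and the handle bends at (340.4,234.2) and (319.4,262.8). In the top crop the ball is at (288.4,188.3), the tip at (285,231.7) and the handle line runs from (252,278.5) to (307,271).

Run:
```python
from h import *
A=lambda u,v:((u+.5)/5-.5+215,(v+.5)/5-.5+215)
B=lambda u,v:((u+.5)/3.3-.5+150,(v+.5)/3.3-.5+125)
ball,e=tri(A(277,91),(288.4,188.3));print('ball',ball.round(1),e)
hk,e=tri(A(422,172),(284.9,231.6));print('hook',hk.round(1),e)
hm,e=tri(A(575.5,169),B(428,495));print('handle mid',hm.round(1),e)
cs=np.array([plane("top",B(*c),45) for c in[(323,450),(512,424),(527,540),(343,567)]]);print('bin rim',cs.round(0).tolist(),cs.mean(0).round(1))
d=cs[0]+cs[3]-cs[1]-cs[2];print('bin yaw y axis',np.degrees(np.arctan2(d[1],d[0]))-90)
h0=plane("top",B(338,508),95);h1=plane("top",B(518,482),95);d=h0-h1;print('handle yaw',np.degrees(np.arctan2(d[1],d[0]))-90,((h0+h1)/2).round(1))
for c in[(68,130),(305,230)]:print('foot top edge scene z110',plane("scene",A(*c),107).round(1))
for c in[(58,290),(283,395)]:print('foot bottom edge scene z0',plane("scene",A(*c),0).round(1))
for c in[(215,202),(232,198),(228,402),(248,390)]:print('foot top z107',plane("top",B(*c),107).round(1))
for c in[(150,97),(217,165),(284,97)]:print('tape z48',plane("top",B(*c),48).round(1))
v=ball-hk;print('ball-hook',v.round(1),np.linalg.norm(v))
```

```text
ball [ 678.4 -117.6   12.3] 1.4471658806855325
hook [ 556.1 -110.5   16.6] 2.490357764214663
handle mid [438.7 -95.7  94.4] 1.8982978228040481
bin rim [[473.0, -11.0, 45.0], [498.0, -164.0, 45.0], [405.0, -177.0, 45.0], [380.0, -30.0, 45.0]] [439.  -95.5  45. ]
bin yaw y axis 9.283441621251185
handle yaw 9.415321214547049 [437.9 -96.3  95. ]
foot top edge scene z110 [666.9  71.4 107. ]
foot top edge scene z110 [513.6  48.8 107. ]
foot bottom edge scene z0 [665.2  91.6   0. ]
foot bottom edge scene z0 [512.4  69.2   0. ]
foot top z107 [662.7  76.7 107. ]
foot top z107 [666.2  63.5 107. ]
foot top z107 [505.6  60.3 107. ]
foot top z107 [515.2  45.3 107. ]
tape z48 [761.  140.7  48. ]
tape z48 [705.   83.1  48. ]
tape z48 [763.9  30.   48. ]
ball-hook [122.3  -7.1  -4.4] 122.57667671660204
```

```bash
python3 -m pendant '{"grip":[1,1,1,1,1,1,1,1,1,1,1,1],"linear":[[0,0,-36],[0,0,-36],[0,0,-36],[0,0,-36],[0,0,-36],[0,0,-36],[36,-15.3,0],[36,-15.3,0],[36,-15.3,0],[36,-15.3,0],[36,-15.3,0],[36,-15.3,0]],"angular":[[0,0,0],[0,0,0],[0,0,0],[0,0,0],[0,0,0],[0,0,0],[0,0,0],[0,0,0],[0,0,0],[0,0,0],[0,0,0],[0,0,0]]}'
python3 -m pendant '{"grip":[0.5,0.5,0.5,0.5,0.5,0.5,0.5,0.5,0.5,0.5,0.5],"linear":[[36,-15.2,0],[36,-15.2,0],[36,-15.2,0],[36,-15.2,0],[36,-15.2,0],[36,-15.2,0],[36,-15.2,0],[36,-15.2,0],[36,-15.2,0],[36,-15.2,0],[0,0,0]],"angular":[[0,0,0],[0,0,0],[0,0,0],[0,0,0],[0,0,0],[0,0,0],[0,0,0],[0,0,0],[0,0,0],[0,0,0],[0,0,0]]}'
python3 -m pendant '{"grip":[0.4,0.4,0.4,0.4,0.4,0.4,0.4,0.4,0.4,0.4,0.4,0.4],"linear":[[0,0,28],[0,0,28],[0,0,28],[0,0,28],[0,0,28],[0,0,28],[0,0,28],[0,0,28],[0,0,28],[0,0,28],[0,0,28],[0,0,0]],"angular":[[0,0,-0.118],[0,0,-0.118],[0,0,-0.118],[0,0,-0.118],[0,0,-0.118],[0,0,-0.118],[0,0,-0.118],[0,0,-0.118],[0,0,-0.118],[0,0,-0.118],[0,0,-0.118],[0,0,0]]}'
python3 - <<'E'
from h import *
o=ctrl.get_obs();R=Ro.from_rotvec(o['orientation']).as_matrix();p=np.array(o['ee_pos']);print(o['t'],p.round(1),o['width'],R.round(3).tolist())
t=np.array([678,-119,2.5]);print('to ball tool',(R.T@(t-p)).round(1))
im=ctrl.get_image("top");print(blobs(red(im)))
E
```

```text
t: 1.2
ee_pos: [412.6, -400.1, 438.6]
orientation: [-3.075, -0.643, 0.0]
ft_force: [0.2, -1.0, 0.2]
width: 88.1
grasp_force: 0.0
t: 2.12
ee_pos: [683.9, -112.7, 437.1]
orientation: [-3.071, -0.651, -0.0]
ft_force: [-0.7, -0.3, -1.3]
width: 66.1
grasp_force: 0.0
t: 3.12
ee_pos: [676.4, -117.6, 124.4]
orientation: [-2.05, -2.369, 0.008]
ft_force: [-0.9, 1.1, -0.8]
width: 61.3
grasp_force: 0.0
3.1167 [ 676.4 -117.6  124.4] 61.258928146283495 [[-0.144, 0.99, -0.01], [0.99, 0.144, 0.002], [0.003, -0.01, -1.0]]
to ball tool [ -2.    2.6 121.9]
[(25, [475.6, 60.8]), (195, [166.6, 154.3]), (42, [405.3, 182.0]), (18, [80.9, 307.6]), (39, [97.6, 322.2]), (46, [86.3, 332.3]), (40, [404.9, 355.1])]
```

```bash
python3 -m pendant '{"grip":[0.4,0.4,0.4,0.4,0.4,0.4],"linear":[[-1,1,25],[-1,1.5,25],[0,0,25],[0,0,20],[0,0,15],[0,0,10]],"angular":[[0,0,0],[0,0,0],[0,0,0],[0,0,0],[0,0,0],[0,0,0]]}'
python3 -m pendant '{"grip":[0.2,0,-0.2,-0.4,-1,-1,-1,-1],"linear":[[0,0,0],[0,0,0],[0,0,0],[0,0,0],[0,0,0],[0,0,0],[0,0,0],[0,0,0]],"angular":[[0,0,0],[0,0,0],[0,0,0],[0,0,0],[0,0,0],[0,0,0],[0,0,0],[0,0,0]]}'
python3 - <<'E'
from h import *
im=ctrl.get_image("scene");cv2.imwrite("pics/s2.png",cv2.resize(im[150:310,160:380],None,fx=3.4,fy=3.4,interpolation=2)[:,:,::-1])
# rows for the raise: ball arc about edge; stand turn phi, tool turn beta
c=lambda phi:212.2*np.array([np.cos(np.radians(176.4-phi)),np.sin(np.radians(176.4-phi))])
N=36;pr=None
for i in range(N+1):
    phi=i*102/N;b=np.radians(min(50,phi*.5));ball=c(phi) # axes (-w,k)
    z=np.array([-np.sin(b),-np.cos(b)]);x=np.array([np.cos(b),-np.sin(b)]);tcp=ball+13.5*z
    if pr is not None: d=tcp-pr[0];print(i,round(phi),np.round([d@pr[1],d@pr[2]],1),-round(b-pr[3],4))
    pr=(tcp,x,z,b)
E
```

```text
t: 3.67
ee_pos: [683.8, -119.9, 10.7]
orientation: [2.063, 2.368, 0.001]
ft_force: [-0.1, 0.0, -1.1]
width: 61.4
grasp_force: 0.0
t: 4.33
ee_pos: [683.3, -119.5, 11.8]
orientation: [-2.06, -2.371, -0.0]
ft_force: [-3.5, 1.3, 6.4]
width: 30.7
grasp_force: 30.0
1 3 [  0.6 -10.5] -0.0247
2 6 [  0.8 -10.4] -0.0247
3 8 [  1.1 -10.4] -0.0247
4 11 [  1.4 -10.4] -0.0247
5 14 [  1.6 -10.3] -0.0247
6 17 [  1.9 -10.3] -0.0247
7 20 [  2.1 -10.2] -0.0247
8 23 [  2.4 -10.1] -0.0247
9 26 [  2.6 -10.1] -0.0247
10 28 [  2.9 -10. ] -0.0247
11 31 [ 3.1 -9.9] -0.0247
12 34 [ 3.4 -9.8] -0.0247
13 37 [ 3.6 -9.7] -0.0247
14 40 [ 3.8 -9.6] -0.0247
15 42 [ 4.1 -9.5] -0.0247
16 45 [ 4.3 -9.4] -0.0247
17 48 [ 4.5 -9.3] -0.0247
18 51 [ 4.8 -9.2] -0.0247
19 54 [ 5. -9.] -0.0247
20 57 [ 5.2 -8.9] -0.0247
21 60 [ 5.4 -8.8] -0.0247
22 62 [ 5.6 -8.6] -0.0247
23 65 [ 5.9 -8.5] -0.0247
24 68 [ 6.1 -8.3] -0.0247
25 71 [ 6.3 -8.2] -0.0247
26 74 [ 6.5 -8. ] -0.0247
27 76 [ 6.7 -7.8] -0.0247
28 79 [ 6.9 -7.6] -0.0247
29 82 [ 7.  -7.5] -0.0247
30 85 [ 7.2 -7.3] -0.0247
31 88 [ 7.4 -7.1] -0.0247
32 91 [ 7.6 -6.9] -0.0247
33 94 [ 7.7 -6.7] -0.0247
34 96 [ 7.9 -6.5] -0.0247
35 99 [ 8.1 -6.3] -0.0247
36 102 [ 8.5 -6.1] -0.0073
```

View pics/s2.png

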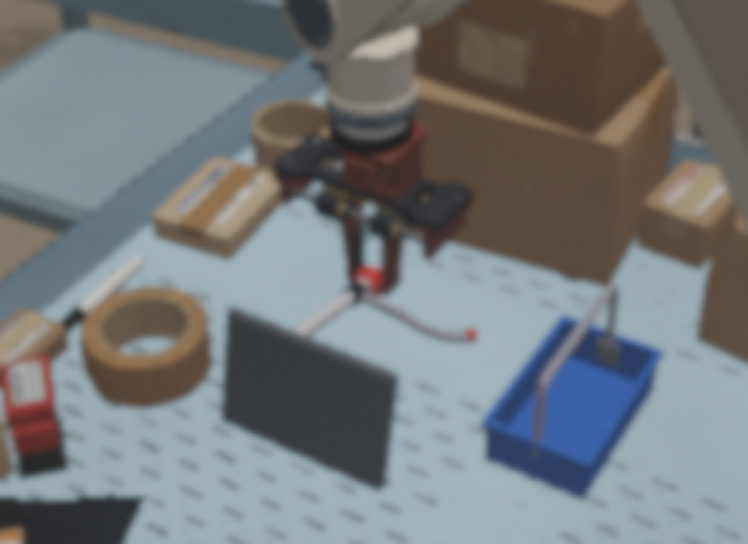

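The fingers hold the ball, but the tips stopped at z≈12, a little high. I'll open, go down 7 mm and grip again.

```bash
python3 -m pendant '{"grip":[0,0.1,0.1,0.1,0.1,-0.3,-1,-1,-1,-1,-1],"linear":[[0,0,0],[0,0,0],[0,-2,3],[0,0,4],[0,0,1],[0,0,0],[0,0,0],[0,0,0],[0,0,0],[0,0,0],[0,0,0]],"angular":[[0,0,0],[0,0,0],[0,0,0],[0,0,0],[0,0,0],[0,0,0],[0,0,0],[0,0,0],[0,0,0],[0,0,0],[0,0,0]]}'
```

```text
t: 5.3
ee_pos: [681.7, -120.1, 2.9]
orientation: [2.06, 2.371, 0.001]
ft_force: [1.5, -0.8, -0.3]
width: 30.6
grasp_force: 30.0
```

Now the raise, in small arcs.

```bash
python3 -m pendant '{"grip":[-1,-1,-1,-1,-1,-1,-1,-1,-1,-1,-1,-1],"linear":[[0.6,0,-10.5],[0.8,0,-10.5],[1.1,0,-10.5],[1.4,0,-10.5],[1.6,0,-10.5],[1.9,0,-10.5],[2.1,0,-10],[2.4,0,-10],[2.6,0,-10],[2.9,0,-10],[3.1,0,-10],[3.4,0,-10]],"angular":[[0,-0.025,0],[0,-0.025,0],[0,-0.025,0],[0,-0.025,0],[0,-0.025,0],[0,-0.025,0],[0,-0.025,0],[0,-0.025,0],[0,-0.025,0],[0,-0.025,0],[0,-0.025,0],[0,-0.025,0]]}'
python3 - <<'E'
from h import *
im=ctrl.get_image("scene");cv2.imwrite("pics/s3.png",cv2.resize(im[130:310,160:380],None,fx=3,fy=3,interpolation=2)[:,:,::-1])
E
```

```text
t: 6.3
ee_pos: [674.7, -79.9, 120.0]
orientation: [1.903, 2.19, -0.29]
ft_force: [-1.4, 2.2, -1.1]
width: 31.0
grasp_force: 30.0
```

View pics/s3.png

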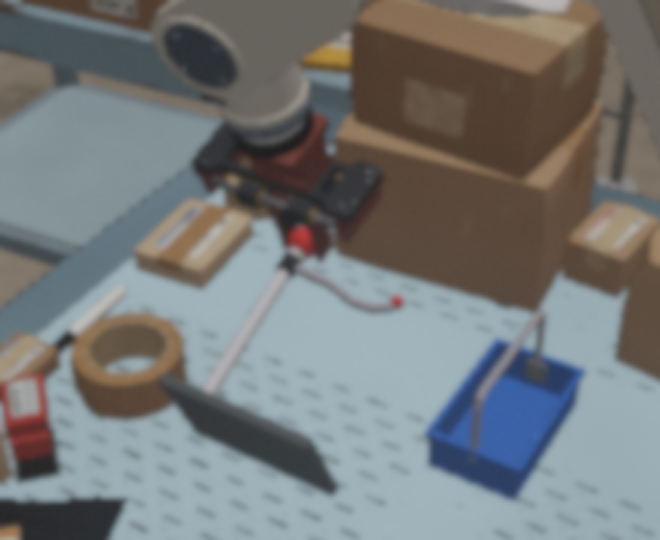

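The stand is pivoting on its edge as planned, with the ball held at crop (300,240). I'll continue the arc.

```bash
python3 -m pendant '{"grip":[-1,-1,-1,-1,-1,-1,-1,-1,-1,-1,-1,-1],"linear":[[3.6,0,-9.7],[3.8,0,-9.6],[4.1,0,-9.5],[4.3,0,-9.4],[4.5,0,-9.3],[4.8,0,-9.2],[5,0,-9],[5.2,0,-8.9],[5.4,0,-8.8],[5.6,0,-8.6],[5.9,0,-8.5],[6.1,0,-8.3]],"angular":[[0,-0.025,0],[0,-0.025,0],[0,-0.025,0],[0,-0.025,0],[0,-0.025,0],[0,-0.025,0],[0,-0.025,0],[0,-0.025,0],[0,-0.025,0],[0,-0.025,0],[0,-0.025,0],[0,-0.025,0]]}'
python3 -m pendant '{"grip":[-1,-1,-1,-1,-1,-1],"linear":[[6.3,0,-8.2],[6.5,0,-8],[6.7,0,-7.8],[6.9,0,-7.6],[7,0,-7.5],[7.2,0,-7.3]],"angular":[[0,-0.025,0],[0,-0.025,0],[0,-0.025,0],[0,-0.025,0],[0,-0.025,0],[0,-0.025,0]]}'
python3 - <<'E'
from h import *
im=ctrl.get_image("scene");cv2.imwrite("pics/s4.png",cv2.resize(im[130:310,160:380],None,fx=3,fy=3,interpolation=2)[:,:,::-1])
E
```

```text
t: 7.35
ee_pos: [661.5, 16.5, 193.3]
orientation: [1.73, 1.991, -0.538]
ft_force: [-2.2, 0.2, 1.9]
width: 30.6
grasp_force: 30.0
t: 7.85
ee_pos: [653.5, 76.9, 205.3]
orientation: [1.638, 1.885, -0.647]
ft_force: [-2.7, 1.0, 4.7]
width: 30.7
grasp_force: 30.0
```

View pics/s4.png

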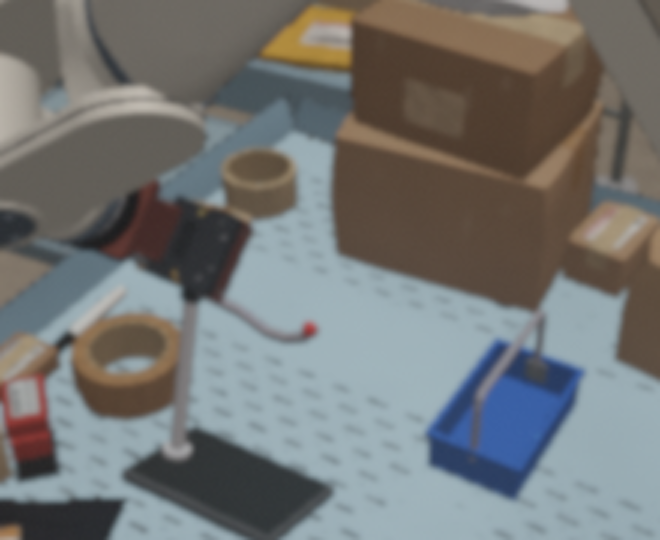

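```bash
python3 -m pendant '{"grip":[-1,-1,-1,-1,-1,-1,-1,-1,-1],"linear":[[5.7,0,-4.7],[5.7,0,-4.7],[5.8,0,-4.5],[6,0,-4.2],[6.3,0,-3.9],[6.4,0,-3.6],[6.5,0,-3.3],[6.5,0,-3.1],[0,0,0]],"angular":[[0,0,0],[0,0,0],[0,0,0],[0,0,0],[0,0,0],[0,0,0],[0,0,0],[0,0,0],[0,0,0]]}'
python3 - <<'E'
from h import *
o=ctrl.get_obs();print(o['moment'],Ro.from_rotvec(o['orientation']).as_matrix().round(3).tolist())
a=ctrl.get_image("scene")[150:310,140:360];b=ctrl.get_image("top")[100:260,130:350]
cv2.imwrite("pics/s5.png",cv2.resize(np.vstack([a,b]),None,fx=1.87,fy=1.87,interpolation=2)[:,:,::-1])
E
```

```text
t: 8.65
ee_pos: [646.0, 135.4, 196.4]
orientation: [1.638, 1.886, -0.643]
ft_force: [-3.7, 4.6, 12.1]
width: 30.4
grasp_force: 30.0
[-0.73863428  0.2512426  -0.46090134] [[-0.102, 0.99, 0.097], [0.724, 0.141, -0.675], [-0.682, 0.002, -0.731]]
```

View pics/s5.png

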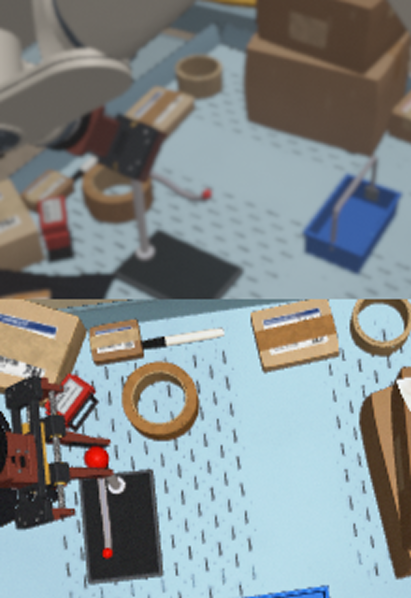

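The stand is upright: the foot lies flat in the top view, with the ball above the post. Release and back off along the tool axis.

```bash
python3 -m pendant '{"grip":[-0.2,-0.1,0,0.1,0.2,0.3,0.3,0.3,0.3,0.3,0.3,0.3],"linear":[[0,0,0],[0,0,0],[0,0,0],[0,0,0],[0,0,0],[0,0,0],[0,0,-10],[0,0,-20],[0,0,-25],[0,0,-25],[0,0,-25],[0,0,-25]],"angular":[[0,0,0],[0,0,0],[0,0,0],[0,0,0],[0,0,0],[0,0,0],[0,0,0],[0,0,0],[0,0,0],[0,0,0],[0,0,0],[0,0,0]]}'
python3 -m pendant '{"grip":[0.3,0.3,0.3,0.3,0.3,0.3,0.3,0.3,0.3],"linear":[[-20,0,-20],[-20,0,-20],[-20,0,-20],[0,0,0],[0,0,0],[0,0,0],[0,0,0],[0,0,0],[0,0,0]],"angular":[[0,0.1,0],[0,0.1,0],[0,0.1,0],[0,0.1,0],[0,0.1,0],[0,0.1,0],[0,0.1,0],[0,0.04,0],[0,0,0]]}'
python3 - <<'E'
from h import *
o=ctrl.get_obs();R=Ro.from_rotvec(o['orientation']).as_matrix();print(o['ee_pos'],R.round(3).tolist())
a=ctrl.get_image("scene");b=ctrl.get_image("top");np.savez('s6.npz',a=a,b=b)
print(blobs(red(b)))
def wred(im):
    h=cv2.cvtColor(im,cv2.COLOR_RGB2HSV);return ((h[...,0]<8)|(h[...,0]>170))&(h[...,1]>110)&(h[...,2]>60)
print(blobs(wred(a)))
cv2.imwrite("pics/s6.png",np.hstack([cv2.resize(a[170:310,190:370],None,fx=2.2,fy=4.2,interpolation=2),cv2.resize(b[140:310,150:330],(400,588),interpolation=2)])[:,:,::-1])
E
```

```text
t: 9.75
ee_pos: [633.0, 222.2, 291.2]
orientation: [1.64, 1.887, -0.645]
ft_force: [0.6, 0.2, 0.2]
width: 57.1
grasp_force: 0.0
t: 10.5
ee_pos: [635.2, 208.0, 374.9]
orientation: [2.059, 2.363, -0.007]
ft_force: [0.4, -0.3, 0.3]
width: 57.2
grasp_force: 0.0
[635.23158659 208.02904376 374.87901408] [[-0.137, 0.991, 0.002], [0.991, 0.137, -0.008], [-0.008, 0.001, -1.0]]
[(26, [475.6, 60.7]), (195, [166.6, 154.3]), (42, [405.3, 182.0]), (120, [179.8, 185.7]), (26, [184.6, 236.2]), (41, [404.9, 355.0])]
[(583, [182.8, 121.1]), (15, [161.6, 126.1]), (22, [143.3, 135.0]), (6, [141.2, 142.3]), (103, [208.0, 152.2]), (24, [167.1, 153.2]), (89, [210.0, 231.0]), (6, [172.7, 255.2]), (8, [249.1, 256.1]), (10, [160.3, 260.7]), (165, [169.6, 275.0]), (139, [334.1, 379.0]), (88, [244.5, 410.5]), (18, [216.4, 417.9])]
```

View pics/s6.png

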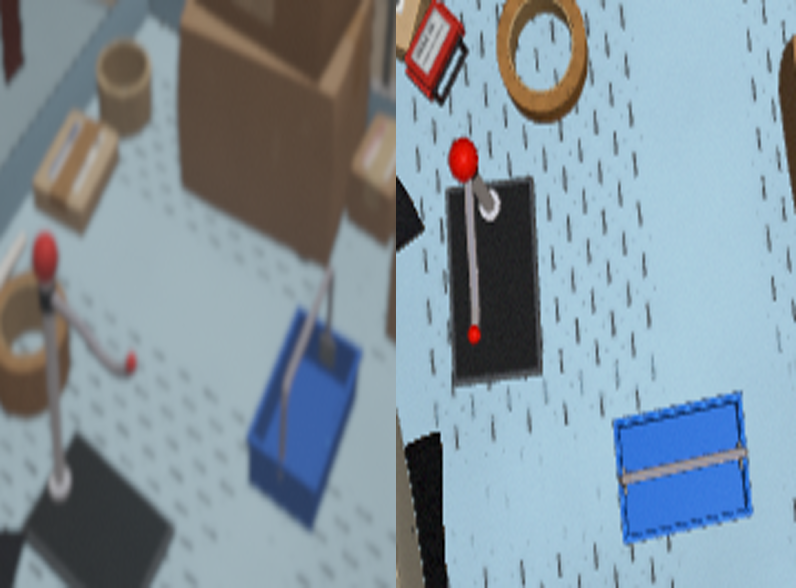

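The ball is at scene (210,231) and top (179.8,185.7). The hook tip is at scene (249.1,256.1) and top (184.6,236.2). The stand is free, and the bin hasn't moved.

```bash
cat > plan.py <<'E'
from h import *
E
python3 - <<'E'
from h import *
ball,e=tri((210,231),(179.8,185.7));print('ball',ball.round(1),e)
hk,e2=tri((249.1,256.1),(184.6,236.2));print('hook',hk.round(1),e2)
v=ball-hk;print(v.round(1),np.hypot(v[0],v[1]),'yaw',np.degrees(np.arctan2(v[1],v[0])))
B=lambda u,v:((u+.5)/400*180-.5+150,(v+.5)/588*170-.5+140)
f=[plane("top",B(*(np.array(c)-[396,0])),12) for c in[(446,188),(533,177),(542,375),(455,386)]]
print('foot corners',np.round(f,0).tolist(),np.mean(f,0))
d=f[0]+f[1]-f[2]-f[3];print('foot yaw',np.degrees(np.arctan2(d[1],d[0])))
psi=np.arctan2(d[1],d[0]);u=np.array([np.cos(psi),np.sin(psi)])
c=np.mean(f,0)[:2];print('seat est from foot',c-28*u,'from ball',ball[:2]-88*u,'from hook',hk[:2]+32*u)
# handle ends in both pictures: same ends, bends at +-59
s=np.load('s6.npz');a=s['a']
S=lambda u,v:((u+.5)/2.2-.5+190,(v+.5)/4.2-.5+170)
for sc,tp in[((330,272),(742,454)),((291,380),(628,479))]:
    print('bend',tri(S(*sc),B(tp[0]-396,tp[1])))
o=ctrl.get_obs();R=Ro.from_rotvec(o['orientation']).as_matrix();p=np.array(o['ee_pos'])
b=np.radians(9.3);g=np.array([438.5,-96,0])+26*np.array([-np.sin(b),np.cos(b),0]);print('grasp',g)
print('in tool',(R.T@(g-p)).round(1))
E
```

```text
ball [642.5 149.7 201.6] 0.9457380496865571
hook [523.  136.3 178.1] 0.7154090737695479
[119.5  13.4  23.5] 120.23317939049738 yaw 6.401142465172161
foot corners [[655.0, 204.0, 12.0], [667.0, 97.0, 12.0], [508.0, 79.0, 12.0], [497.0, 185.0, 12.0]] [581.59008066 141.1878172   12.        ]
foot yaw 6.63348616483968
seat est from foot [553.77752886 137.95332156] from ball [555.10570766 139.50500715] from hook [554.81874902 139.96248472]
bend (array([ 449.41528822, -162.38387432,   97.08657607]), np.float64(1.36675369816425))
bend (array([425.64827981, -33.17022143, 103.34240376]), np.float64(4.244455514930113))
grasp [434.29830065 -70.34175137   0.        ]
in tool [-245.  -237.6  376.7]
```

```bash
python3 -m pendant '{"grip":[0.2,0.1,0.1,0.1,0.1,0.1,0.1,0.1,0.1,0.1,0.1],"linear":[[-24.5,-23.8,0],[-24.5,-23.8,0],[-24.5,-23.8,0],[-24.5,-23.8,0],[-24.5,-23.8,0],[-24.5,-23.8,0],[-24.5,-23.8,0],[-24.5,-23.8,0],[-24.5,-23.8,0],[-24.5,-23.8,0],[0,0,0]],"angular":[[0,0,0],[0,0,0],[0,0,0],[0,0,0],[0,0,0],[0,0,0],[0,0,0],[0,0,0],[0,0,0],[0,0,-0.025],[0,0,0]]}'
python3 -m pendant '{"grip":[0.1,0.1,0.1,0.1,0.1,0.1,0.1,0.1],"linear":[[0,0,34],[0,0,34],[0,0,34],[0,0,34],[0,0,34],[0,0,34],[0,0,30],[0,0,0]],"angular":[[0,0,0],[0,0,0],[0,0,0],[0,0,0],[0,0,0],[0,0,0],[0,0,0],[0,0,0]]}'
cat > st.py <<'E'
from h import *
import sys
t=np.array(eval(sys.argv[1]),float);o=ctrl.get_obs();R=Ro.from_rotvec(o['orientation']).as_matrix();p=np.array(o['ee_pos'])
print('in tool',(R.T@(t-p)).round(1),'y_t yaw',np.degrees(np.arctan2(R[1,1],R[0,1])),'z',R[:,2].round(3),'w',o['width'],o['ft_force'])
E
python3 st.py [433.8,-71,95]
```

```text
t: 11.52
ee_pos: [430.7, -68.4, 376.2]
orientation: [2.025, 2.391, -0.015]
ft_force: [1.3, 0.3, 0.6]
width: 48.3
grasp_force: 0.0
t: 12.18
ee_pos: [430.6, -66.7, 137.4]
orientation: [-2.028, -2.399, 0.019]
ft_force: [-0.7, -0.3, 0.3]
width: 48.2
grasp_force: 0.0
in tool [-4.4  2.8 42.4] y_t yaw 9.576455004998262 z [-0.008 -0.009 -1.   ] w 48.229171779951265 [-0.73959197 -0.31431537  0.26467391]
```

```bash
python3 -m pendant '{"grip":[0.1,0.1,0.1,-0.2,-0.4,-0.6,-0.75,-1,-1,-1,-1,-1],"linear":[[-4,3,15],[0,0,15],[0,0,12],[0,0,0],[0,0,0],[0,0,0],[0,0,0],[0,0,0],[0,0,0],[0,0,0],[0,0,0],[0,0,0]],"angular":[[0,0,0],[0,0,0],[0,0,0],[0,0,0],[0,0,0],[0,0,0],[0,0,0],[0,0,0],[0,0,0],[0,0,0],[0,0,0],[0,0,0]]}'; python3 st.py [433.8,-71,95]
```

```text
t: 13.18
ee_pos: [436.9, -72.3, 100.3]
orientation: [2.026, 2.392, -0.011]
ft_force: [-3.9, -1.3, 6.5]
width: 7.0
grasp_force: 30.0
in tool [ 1.8 -2.8  5.3] y_t yaw 9.450755469502754 z [ 0.   -0.01 -1.  ] w 6.958936915469888 [-3.90940568 -1.3108061   6.51329906]
```

```bash
python3 -m pendant '{"grip":[-0.7,-0.6,-0.6,-0.6,-1,-1,-1,-1],"linear":[[0,0,0],[0,0,0],[0,0,3],[0,0,4],[0,0,0],[0,0,0],[0,0,0],[0,0,0]],"angular":[[0,0,0],[0,0,0],[0,0,0],[0,0,0],[0,0,0],[0,0,0],[0,0,0],[0,0,0]]}'
python3 -m pendant '{"grip":[-1,-1,-1,-1,-1,-1,-1,-1,-1,-1,-1,-1],"linear":[[0,0,-5],[0,0,-10],[0,0,-15],[0,0,-20],[0,0,-20],[0,0,-20],[0,0,-20],[0,0,-15],[0,0,-10],[0,0,-5],[0,0,0],[0,0,0]],"angular":[[0,0,0],[0,0,0],[0,0,0],[0,0,0],[0,0,0],[0,0,0],[0,0,0],[0,0,0],[0,0,0],[0,0,0],[0,0,0],[0,0,0]]}'
python3 - <<'E'
from h import *
a=ctrl.get_image("scene")[120:320,180:420];b=ctrl.get_image("top")[130:330,150:390]
cv2.imwrite("pics/s7.png",cv2.resize(np.hstack([a,b]),(800,333),interpolation=2)[:,:,::-1])
np.savez('s7.npz',a=a,b=b)
E
python3 st.py [433.8,-71,95]
```

```text
t: 13.85
ee_pos: [437.1, -72.3, 92.8]
orientation: [2.026, 2.392, -0.011]
ft_force: [-0.2, -0.2, -1.3]
width: 7.2
grasp_force: 30.0
t: 14.85
ee_pos: [436.9, -70.8, 232.8]
orientation: [2.026, 2.391, -0.011]
ft_force: [-0.2, -0.3, -3.3]
width: 7.2
grasp_force: 30.0
in tool [  1.5  -2.4 137.1] y_t yaw 9.450546272086122 z [-0.   -0.01 -1.  ] w 7.119585945903075 [-0.12587433 -0.73546732 -2.35338128]
```

View pics/s7.png

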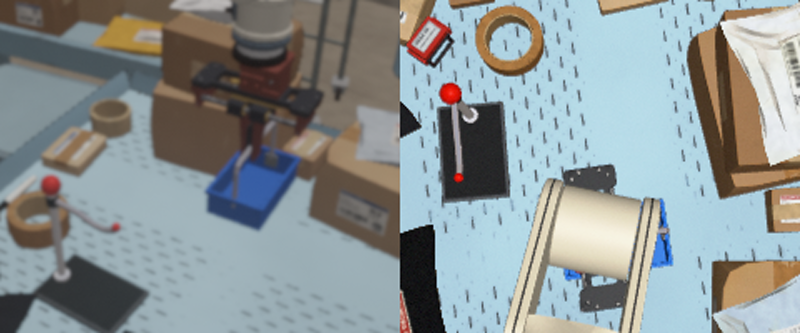

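The bin is up and level in the gripper, and the stand hasn't moved. Next is a pre-approach in front of the hook, clear of its tip.

```bash
python3 -m pendant '{"grip":[-1,-1,-1,-1,-1,-1,-1,-1,-1,-1,-1,-1],"linear":[[10,2.5,0],[20,4.2,0],[24,4.2,0],[24,4.2,0],[24,4.2,0],[24,4.2,0],[24,4.2,0],[24,4.2,0],[20,4.2,0],[15,3.6,0],[9,2,0],[0,0,0]],"angular":[[0,0,0],[0,0,0],[0,0,0],[0,0,0],[0,0,0],[0,0,0],[0,0,0],[0,0,0],[0,0,0.025],[0,0,0.025],[0,0,0],[0,0,0]]}'
python3 -m pendant '{"grip":[-1,-1,-1,-1,-1,-1],"linear":[[0,0,8],[0,0,14],[0,0,14],[0,0,6],[0,0,0],[0,0,0]],"angular":[[0,0,0],[0,0,0],[0,0,0],[0,0,0],[0,0,0],[0,0,0]]}'
python3 st.py [551.9,163.9,190]
python3 - <<'E'
from h import *
a=ctrl.get_image("scene");b=ctrl.get_image("top")
np.savez('s8.npz',a=a,b=b)
cv2.imwrite("pics/s8.png",np.hstack([cv2.resize(a[190:310,170:310],(400,343),interpolation=2),cv2.resize(b[160:310,130:305],(400,343),interpolation=2)])[:,:,::-1])
E
```

```text
t: 15.95
ee_pos: [443.2, 152.6, 230.3]
orientation: [2.082, 2.343, -0.011]
ft_force: [-0.7, -0.2, -3.4]
width: 7.0
grasp_force: 30.0
t: 16.45
ee_pos: [443.2, 149.8, 188.6]
orientation: [2.086, 2.339, -0.012]
ft_force: [0.3, 0.7, -3.4]
width: 7.2
grasp_force: 30.0
in tool [  1.6 109.6  -1.6] y_t yaw 6.549031759934905 z [ 0.   -0.01 -1.  ] w 7.231718420827055 [ 0.27600765  0.72744424 -3.44564769]
```

View pics/s8.png

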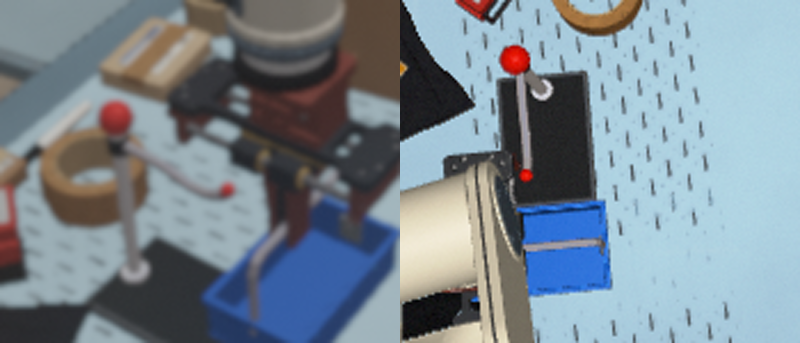

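The handle's right end is at top crop (604,244), and the bin's right rim corners are at (608,201) and (612,289). I'll use these to check the sideways alignment.

Run:
```python
from h import *
T=lambda u,v:((u-400+.5)*.4375-.5+130,(v+.5)*.4375-.5+160)
yb=np.array([-.113,.9936,0])
for z in(141,137):
    c=[plane("top",T(*q),z) for q in[(608,201),(612,289)]];print(np.round(c,1),'handle mid',(np.mean(c,0)+78*yb).round(1))
print('handle bend end',plane("top",T(604,244),195)+62*yb)
# sideways: handle-mid on the line through seat along u
u=np.array([.9936,.113,0]);seat=np.array([554.7,139.5,0]);h=np.mean(c,0)+78*yb
print('move in (yb,u) to seat',((seat-h)@yb).round(1),((seat-h)@u).round(1))
o=ctrl.get_obs();print('grasp offset',(np.array(o['ee_pos'])-h)@yb)
```

```text
[[500.3  51.8 141. ]
 [405.6  43.9 141. ]] handle mid [444.1 125.4 141. ]
[[500.5  52.2 137. ]
 [405.6  44.3 137. ]] handle mid [444.3 125.7 137. ]
handle bend end [444.69343251 110.53025063 195.        ]
move in (yb,u) to seat 1.2 111.3
grasp offset 24.41489061040936
```

```bash
python3 -m pendant '{"grip":[-1,-1,-1,-1,-1,-1,-1,-1,-1,-1,-1,-1],"linear":[[1.4,3,-2],[0,8,0],[0,12,0],[0,12,0],[0,12,0],[0,12,0],[0,12,0],[0,12,0],[0,12,0],[0,10,0],[0,5,0],[0,0,0]],"angular":[[0,0,0],[0,0,0],[0,0,0],[0,0,0],[0,0,0],[0,0,0],[0,0,0],[0,0,0],[0,0,0],[0,0,0],[0,0,0],[0,0,0]]}'
python3 st.py [551.9,163.9,162]
python3 -m pendant '{"grip":[-1,-1,-1,-1,-1,-1],"linear":[[0,0,5],[0,0,6],[0,0,5],[0,0,3],[0,0,0],[0,0,0]],"angular":[[0,0,0],[0,0,0],[0,0,0],[0,0,0],[0,0,0],[0,0,0]]}'
python3 -c "
from h import *
b=ctrl.get_image('top');print(blobs(red(b)))"
```

```text
t: 17.55
ee_pos: [553.9, 164.6, 190.6]
orientation: [2.085, 2.339, -0.01]
ft_force: [-0.3, -0.2, -3.2]
width: 6.9
grasp_force: 30.0
in tool [-0.2 -2.1 28.6] y_t yaw 6.570152797414658 z [ 0.002 -0.01  -1.   ] w 6.914326646227885 [-0.34054787 -0.23405745 -3.22547306]
t: 18.05
ee_pos: [552.2, 164.3, 171.6]
orientation: [2.085, 2.34, -0.011]
ft_force: [0.1, -0.1, -3.4]
width: 6.9
grasp_force: 30.0
[(26, [475.7, 61.0]), (196, [166.5, 154.3]), (42, [405.3, 182.0]), (85, [181.3, 185.8]), (21, [184.8, 236.1]), (6, [92.8, 300.5]), (18, [80.9, 307.6]), (8, [94.4, 308.1]), (33, [85.6, 329.2]), (40, [404.9, 355.1])]
```

```bash
python3 -m pendant '{"grip":[-1,-1,-1,-1,-1],"linear":[[0,0,2],[0,0,2],[0,0,2],[0,0,1.5],[0,0,0]],"angular":[[0,0,0],[0,0,0],[0,0,0],[0,0,0],[0,0,0]]}'
python3 -m pendant '{"grip":[-1,-1,-1],"linear":[[0,0,1],[0,0,1],[0,0,0]],"angular":[[0,0,0],[0,0,0],[0,0,0]]}'
```

```text
t: 18.52
ee_pos: [552.3, 164.2, 164.0]
orientation: [2.085, 2.34, -0.011]
ft_force: [0.1, -0.3, -3.8]
width: 6.9
grasp_force: 30.0
t: 18.77
ee_pos: [552.5, 164.2, 162.2]
orientation: [2.085, 2.34, -0.01]
ft_force: [0.4, 0.1, -3.6]
width: 7.1
grasp_force: 30.0
```

```bash
python3 -m pendant '{"grip":[-1,-1,-1],"linear":[[0,0,1],[0,0,1],[0,0,0]],"angular":[[0,0,0],[0,0,0],[0,0,0]]}'
python3 -m pendant '{"grip":[-1,-1],"linear":[[0,0,1],[0,0,0]],"angular":[[0,0,0],[0,0,0]]}'
```

```text
t: 19.02
ee_pos: [552.8, 164.3, 160.7]
orientation: [2.085, 2.34, -0.01]
ft_force: [-0.5, 0.8, 2.3]
width: 7.7
grasp_force: 30.0
t: 19.18
ee_pos: [552.9, 164.4, 160.0]
orientation: [2.085, 2.339, -0.009]
ft_force: [-1.5, 0.4, 5.0]
width: 7.0
grasp_force: 30.0
```

The wire touched at TCP z ≈161, as predicted. I'll ease off 1 mm, open slowly and go straight up.

```bash
python3 -m pendant '{"grip":[-1,-0.8,-0.75,-0.7,-0.6,-0.5,-0.4,-0.35,-0.35,-0.35],"linear":[[0,0,-1],[0,0,0],[0,0,0],[0,0,0],[0,0,0],[0,0,0],[0,0,0],[0,0,0],[0,0,0],[0,0,0]],"angular":[[0,0,0],[0,0,0],[0,0,0],[0,0,0],[0,0,0],[0,0,0],[0,0,0],[0,0,0],[0,0,0],[0,0,0]]}'
python3 -m pendant '{"grip":[-0.35,-0.35,-0.35,-0.35,-0.35,-0.35,-0.35,-0.35,-0.35,-0.35,-0.35,-0.35],"linear":[[0,0,-4],[0,0,-8],[0,0,-15],[0,0,-25],[0,0,-30],[0,0,-30],[0,0,-30],[0,0,-30],[0,0,0],[0,0,0],[0,0,0],[0,0,0]],"angular":[[0,0,0],[0,0,0],[0,0,0],[0,0,0],[0,0,0],[0,0,0],[0,0,0],[0,0,0],[0,0,0],[0,0,0],[0,0,0],[0,0,0]]}'
python3 - <<'E'
from h import *
a=ctrl.get_image("scene");b=ctrl.get_image("top");print(blobs(red(b)))
cv2.imwrite("pics/s9.png",np.hstack([cv2.resize(a[190:310,170:310],(400,343),interpolation=2),cv2.resize(b[130:280,130:305],(400,343),interpolation=2)])[:,:,::-1])
E
```

```text
t: 20.02
ee_pos: [552.6, 164.2, 160.4]
orientation: [2.085, 2.34, -0.01]
ft_force: [-1.6, 0.1, 0.6]
width: 28.6
grasp_force: 0.0
t: 21.02
ee_pos: [551.5, 165.6, 331.1]
orientation: [2.086, 2.341, -0.013]
ft_force: [-1.2, 0.5, -1.0]
width: 28.8
grasp_force: 0.0
[(27, [475.7, 60.9]), (182, [167.0, 153.7]), (44, [405.1, 181.7]), (120, [179.8, 185.7]), (20, [184.9, 236.0]), (18, [80.9, 307.6]), (39, [404.9, 355.3])]
```

View pics/s9.png

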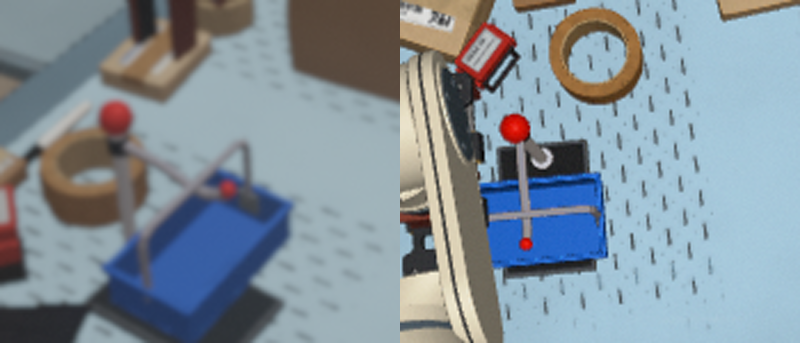

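The bin hangs on the hook with the gripper clear and the stand and bystanders unmoved. In the scene crop its rim corners are at (105,268), (222,172) and (292,206). I'll check its level from these pixels, and whether it is still swinging.

```bash
python3 -m pendant '{"grip":[-0.35,-0.35,-0.35,-0.35,-0.35,-0.35,-0.35,-0.35,-0.35,-0.35,-0.35,-0.35],"linear":[[0,0,0],[0,0,0],[0,0,0],[0,0,0],[0,0,0],[0,0,0],[0,0,0],[0,0,0],[0,0,0],[0,0,0],[0,0,0],[0,0,0]],"angular":[[0,0,0],[0,0,0],[0,0,0],[0,0,0],[0,0,0],[0,0,0],[0,0,0],[0,0,0],[0,0,0],[0,0,0],[0,0,0],[0,0,0]]}' >/dev/null
python3 - <<'E'
from h import *
k=.35;S=lambda u,v:((u+.5)*k-.5+170,(v+.5)*k-.5+190)
T=lambda u,v:((u-400+.5)*.4375-.5+130,(v+.5)*.4375-.5+130)
p1=tri(S(222,172),T(601,174));p2=tri(S(292,206),T(607,258));print(p1,p2)
for z in(105,110,114,119,125):
    q=plane("scene",S(105,268),z);print(z,q.round(1),np.linalg.norm(q-p1[0]))
prev=None
import subprocess
for i in range(3):
    a=ctrl.get_image("scene");h=cv2.cvtColor(a,cv2.COLOR_RGB2HSV);m=((h[...,0]>104)&(h[...,0]<125)&(h[...,1]>130));m[:190]=0;m[310:]=0
    print(np.argwhere(m).mean(0).round(2),m.sum())
E
```

```text
(array([606.8983761 ,  64.68360618, 103.35065043]), np.float64(9.863378618507745)) (array([516.86551846,  57.69133362, 106.88780443]), np.float64(3.0583782116352594))
105 [592.4 219.  105. ] 154.99655528941506
110 [588.4 221.9 110. ] 158.45756011531935
114 [585.1 224.3 114. ] 161.3946755208868
119 [581.1 227.2 119. ] 165.26337283971193
125 [576.3 230.7 125. ] 170.17534097281143
[281.73 239.06] 1839
[281.74 239.06] 1838
[281.7  239.07] 1839
```

```bash
python3 -c "
from workcell import ctrl
print(ctrl.close_job())"
```

```text
the job is handed in; nothing more can be done
None
```

I stood the stand upright and let go of it, then hung the blue bin by the middle of its handle on the hook, where it hung still and nearly level with the gripper clear when I handed the job in at about 22 s; I viewed 12 pictures, two over the limit of 10.

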